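# Seat the port plugs and take off a cap of unknown thread hand

### The job

Get the manifold block ready for testing: first press both small black dust plugs fully home so that no dirt gets in, then take off the big knurled cap. Nobody noted whether its quick thread is left- or right-handed, so try turning it one way and, if it stops solid, the other, until it comes free. Finish while still holding the cap upright in the gripper, lifted straight up about 10 cm off the block, and leave everything else on the bench where it is.

Things in the scene. Friction and masses are not known exactly. Their poses are not given: they have to be found in the camera images.
- block: fixed aluminium manifold block, 110 mm (its x) by 250 mm (its y) by 50 mm tall; origin under its centre on the bench. The cap sits on its top at y = -75 mm, the two dust plugs at y = +20 mm (a) and y = +85 mm (b), all at x = 0 of the block.
- cap_seat (a point): point on the block's top face, on the cap's axis, 50 mm above the bench. The cap starts tight: one way (drawn anew, not visible) it stops solid within 6 degrees; the other way it turns lightly, without rising, about 61 degrees to a second stop. From about 51 degrees on it lifts straight off; before, it has 2 to 3 mm of vertical play but is held.
- cap_mid (a point): centre of the knurled dark steel cap's head (round, 48 mm across, 34 mm tall, about 0.22 kg, z up its axis), half-way up: 17 mm above its seat while on. Its x lies along the block's x while tight. A stem and cross bar reach 18 mm down into the block. Against a stop fingers at a moderate grip (40 N) slip round the cap; do not force it.
- plug_a (a joint): how far dust plug a is pushed in, m: 0 = 8 mm proud, 0.008 = fully home; it moves straight down, takes 6 to 8 N to push and stays where it is left
- plug_b (a joint): the same for dust plug b
- plug_a_top (a point): centre of the flat top of dust plug a (black plastic button, 24 mm across, 10 mm thick); 10 mm above the block's top face when fully home, up to 18 mm when proud
- plug_b_top (a point): the same point of dust plug b
- grease_tub: bystander, to be left alone: white plastic tub, 84 mm across, 85 mm tall, origin under its centre
- spanner: bystander, to be left alone: steel spanner lying flat near the block, origin under its middle
- big_nut: bystander, to be left alone: steel hexagon nut, 34 mm over corners, 16 mm tall, origin under its centre
- bearing: bystander, to be left alone: steel bearing disc, 48 mm across and 14 mm tall, lying flat, origin under its centre
- bolt: bystander, to be left alone: dark bolt standing on its hexagon head, 44 mm tall, origin under its centre
- gauge_block: bystander, to be left alone: plain steel block 35 x 70 x 25 mm, origin under its centre
- pot: bystander, to be left alone: open aluminium cup, 80 mm across, 90 mm tall, origin under its centre
There are look-alikes about, which are no part of the job. Leave any brown or pink look-alike of the part that bears cap_mid alone.

How it is judged (in metres and radians):
On the way, in this order (a step that is already met when the one before it is completed fails the run):
1. both dust plugs pressed home (value of joint each of plug_a, plug_b above 0.0065 m), for 0.1 s.
2. the cap turned loose on its seat (angle between the x axis of cap_mid and the x axis of block, either way round above 0.7 rad and distance between cap_mid and cap_seat below 0.03 m), for 0.05 s.
3. the cap lifted off (z of cap_mid in the frame of cap_seat above 0.05 m), for 0.1 s.
At the end, for the whole second after the job is handed in: both plugs within 1.5 mm of fully home; the cap held still in the fingers (more than 1 N), raised 60 to 180 mm above where it sat and within 60 mm sideways of its seat, upright within 17 degrees, touching no part of the block (all of step 1 and z of cap_mid in the frame of cap_seat between 0.077 and 0.2 m and horizontal distance between cap_mid and cap_seat below 0.06 m and angle between cap_mid's own z axis and vertical below 0.3 rad and contact force between cap and the fingers above 1 N and contact force between cap and block below 0.1 N and linear speed of cap below 0.03 m/s); the arm keeps its last pose, push and grip.
It fails at once if a bystander was disturbed (moved more than 25 mm) (distance of any of grease_tub, spanner, big_nut, bearing, bolt, gauge_block, pot from where it was at the start of the episode above 0.025 m).
It also fails if it takes over 67 s, if anything falls off the work surface, if the arm or the gripper's body presses on something with over 40 N, if the wrist force passes 120 N, or if a joint passes its speed limit or range.

### The arm

A 6-joint arm with a two-finger parallel gripper is mounted at the origin on the work surface. World frame = base frame: x ahead of the robot, y to its left, z up, the work surface at z = 0. Lengths are in m, angles in degrees, forces in N, time in s.
With the tool pointing down it reaches from about 0.275 to 0.775 m from the base axis. Payload 14.6 kg.
Tool frame: the origin (TCP) lies at the centre of the arm's flange, where the gripper is bolted on; the fingertips stand 173 mm ahead of it and the grasp point (between the pads) lies 155 mm ahead of it; z points along the fingers, y is the direction in which the jaws open and shut (so a half turn about z gives the same grasp; the last joint's range is limited). The gripper opens to 85 mm and grips with 20 to 120 N. Pads are 22 mm wide; open, the fingers measure 114 mm over their backs; the gripper's body (76 mm by 85 mm) begins 54 mm behind the grasp point. The pads swing forward as they close: fully open they stand 13 mm farther back than shut.
Start: joints at [56.018, 15.075, -2.767, 72.158, 0, 81.102], TCP at [0.223, 0.475, 0.405] pointing down, gripper open.
Joint ranges: [-151.79, 151.79], [-50.71, 97.33], [-67.44, 78.34], [-121.81, 120.89], [-77.56, 73.72], [-180, 180]. Speed limits (degrees/s): [108.29, 108.29, 147.25, 159.86, 180, 180].

### API

Orientations are given as [roll, pitch, yaw] about the fixed x, y, z axes, in that order (R = Rz(yaw) Ry(pitch) Rx(roll)).
In Python, from workcell import arm gives the robot as it stands. Calls block until the motion is done:
- arm.move_ptp(position, orientation): joint-space move of the TCP to a pose.
- arm.move_l(position, frame=None, max_speed=0.15, until_force=None): straight line of the TCP; frame=None keeps the orientation; max_speed is the mean speed in m/s. With until_force (N) it stops when the force on the tool has changed by that much, and returns True; else False.
- arm.move_joints(angles): joint-space move.
- arm.let_go() and arm.clamp(): open the fingers fully, or close them until they stop; the grip force is fixed at half the most.
- arm.dwell(seconds).
- arm.solve_ik(position, orientation): joint angles nearest the present ones, or None.
- arm.state(): the state.
- arm.snapshot(name): name is "scene" or "top" or "wrist"; returns a dict with "img" (384x512x3 uint8, red, green, blue), "fx", "fy", "cx", "cy" (pixels), "extrinsics" (4x4, takes a point from world to camera coordinates); the wrist camera has in their place "T_tool_cam" (4x4, takes a point from camera to tool coordinates, whose origin is the TCP and whose axes are the flange's). Camera axes: x right, y down, z forward; pixel columns grow to the right and rows downward; lengths in m; the calibration is good to about 2 mm. The wrist camera is an equidistant fisheye: a pixel r from the principal point sees the ray r / f radians off the axis. A picture is of the moment at which its call begins: read the wrist's pose just before it. There is no depth.
A pose or a line that the arm cannot do raises arm.PlanningError and nothing moves.
- arm.job_done(): hands the job in, once; it reports no verdict.
The state is a dict: "time_s": time; "joints": joint angles; "qvel": joint speeds; "effort": joint torques, N m; "position": TCP position; "orientation": TCP orientation; "contact_force": force on the tool from outside, world axes, zero at the start; "moment": the same for the moment, N m; "width": opening from 0.0 (shut) to 1.0 (fully open).
Only numpy, scipy, OpenCV 4.12 (cv2) and the standard library are available. Lean on these libraries where they do the work, as an engineer would, in place of code of your own. Each camera call takes 0.05 s, during which the arm holds its last target.

## Working session

There is one attempt and no reset: what is moved stays moved. The work goes in short steps, each a Python script; the robot and the scene stay as the last script left them, time stands still between calls to the robot, and variables do not carry over. Pictures are saved under pics/ and viewed, and the job is handed in when it is done.

```bash
mkdir -p pics; ls; python3 - <<'E'
from workcell import arm
import cv2,pickle
d={}
for n in("scene","top","wrist"):
    s=arm.state(); r=arm.snapshot(n); d[n]=(s,r)
    cv2.imwrite(f"pics/{n}0.png",cv2.cvtColor(r["img"],cv2.COLOR_RGB2BGR))
    print(n,{k:v for k,v in r.items() if k!="img"})
pickle.dump(d,open("d0.pkl","wb"))
print(arm.state())
E
```

```text
pics
scene {'fx': 358.06159613780164, 'fy': 358.06159613780164, 'cx': 260.59101638657813, 'cy': 195.4882979425942, 'extrinsics': array([[-0.57123725,  0.82068017,  0.01311737,  0.29123464],
       [ 0.4661163 ,  0.33751342, -0.81781434, -0.19543958],
       [-0.67559129, -0.4610518 , -0.57533264,  1.28643791],
       [ 0.        ,  0.        ,  0.        ,  1.        ]])}
top {'fx': 444.2180092609467, 'fy': 444.2180092609467, 'cx': 254.86719757712854, 'cy': 192.87429422038485, 'extrinsics': array([[-0.0231502 , -0.99972477, -0.00380164, -0.00569344],
       [-0.99353202,  0.02342931, -0.11110893,  0.53777944],
       [ 0.11116741,  0.00120486, -0.99380096,  1.12834582],
       [ 0.        ,  0.        ,  0.        ,  1.        ]])}
wrist {'fx': 297.3186396354542, 'fy': 297.3186396354542, 'cx': 257.4419168217952, 'cy': 190.8838812285624, 'T_tool_cam': array([[-1.86518530e-03, -9.55203284e-01, -2.95944601e-01,
         7.42517055e-02],
       [ 9.99998155e-01, -1.91746936e-03, -1.13564622e-04,
         8.53245613e-04],
       [-4.58987403e-04, -2.95944267e-01,  9.55205099e-01,
         3.13990454e-02],
       [ 0.00000000e+00,  0.00000000e+00,  0.00000000e+00,
         1.00000000e+00]])}
{'time_s': 0.15, 'joints': array([ 5.60186915e+01,  1.50921080e+01, -2.79615085e+00,  7.21574381e+01,
       -1.68824935e-04,  8.11016632e+01]), 'qvel': array([ 0.11552273, -0.0237774 ,  0.14323215,  0.01655033, -0.01447141,
       -0.03629137]), 'effort': array([ 2.46597381e-03, -6.37826872e+01,  3.84648871e+01,  1.05413084e-02,
       -1.39008175e-04, -1.00377980e-05]), 'position': array([0.22252847, 0.47542325, 0.40433466]), 'orientation': array([-1.79954827e+02, -6.90168464e-03,  1.54917026e+02]), 'contact_force': array([-0.47235361,  0.32525264, -0.48992058]), 'moment': array([-0.02342654,  0.04513661, -0.01268345]), 'width': 1.0006348538436598}
```

View pics/scene0.png

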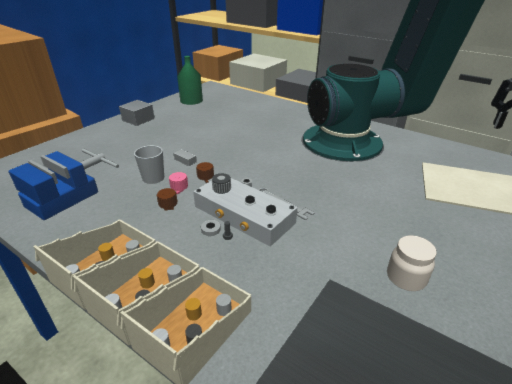

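View pics/top0.png

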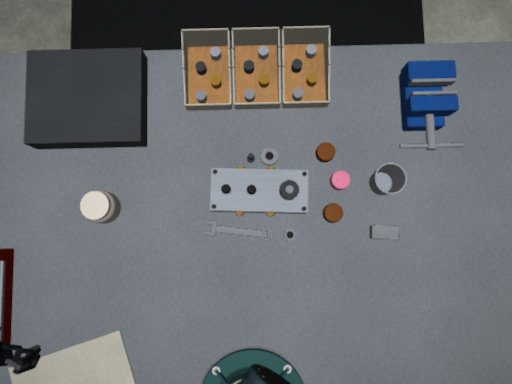

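View pics/wrist0.png

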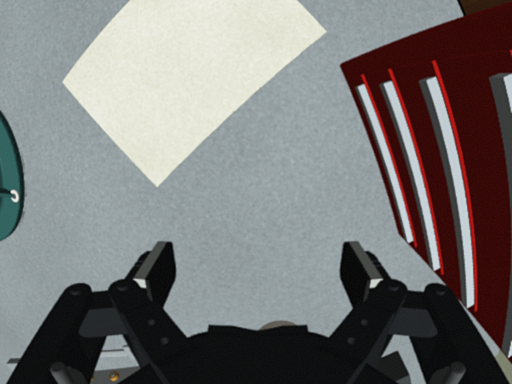

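The scene and top views show the block in the middle. In the top view the cap is at about (289,190), plug a at (251,189) and plug b at (226,189). The brown and pink look-alikes are to the right. The wrist view shows only paper and a rack. I'll measure positions from the top view next.

```bash
cat > h.py <<'E'
import numpy as np,cv2
def ray_top(r,uv,z):
    E=r["extrinsics"];R=E[:3,:3];t=E[:3,3];c=-R.T@t
    d=R.T@np.array([(uv[0]-r["cx"])/r["fx"],(uv[1]-r["cy"])/r["fy"],1.])
    return c+d*(z-c[2])/d[2]
def wrist_ray(r,s,uv):
    from scipy.spatial.transform import Rotation as Ro
    a=np.array([uv[0]-r["cx"],uv[1]-r["cy"]])/r["fx"];th=np.linalg.norm(a)
    d=np.array([*(np.sin(th)*a/(th+1e-12)),np.cos(th)])
    T=r["T_tool_cam"];Rt=Ro.from_euler("xyz",s["orientation"],degrees=True).as_matrix()
    return s["position"]+Rt@T[:3,3], Rt@T[:3,:3]@d
def wrist_pt(r,s,uv,z):
    c,d=wrist_ray(r,s,uv); return c+d*(z-c[2])/d[2]
E
python3 - <<'E'
import pickle,cv2,numpy as np
from h import *
s,r=pickle.load(open("d0.pkl","rb"))["top"]
im=r["img"];crop=im[140:250,195:345]
cv2.imwrite("pics/crop0.png",cv2.cvtColor(cv2.resize(crop,None,fx=5,fy=5,interpolation=cv2.INTER_CUBIC),cv2.COLOR_RGB2BGR))
hsv=cv2.cvtColor(im,cv2.COLOR_RGB2HSV);g=cv2.cvtColor(im,cv2.COLOR_RGB2GRAY)
for lo,hi,nm in((0,45,"black"),(150,255,"bright"),(0,100,"dark")):
    m=((g>=lo)&(g<=hi)).astype(np.uint8);m[:140]=0;m[250:]=0;m[:,:200]=0;m[:,320:]=0
    for c in cv2.findContours(m,cv2.RETR_EXTERNAL,cv2.CHAIN_APPROX_NONE)[0]:
        if cv2.contourArea(c)>25: print(nm,cv2.contourArea(c),cv2.minAreaRect(c))
E
```

```text
black 38.0 ((251.5, 189.5), (7.0, 7.0), 90.0)
black 40.0 ((225.5, 188.5), (7.0, 7.0), 90.0)
bright 3837.5 ((258.7647705078125, 189.5258026123047), (97.32666778564453, 42.032066345214844), 1.1691392660140991)
dark 55.0 ((251.0, 189.0), (8.0, 8.0), 90.0)
dark 53.0 ((225.50001525878906, 188.50003051757812), (8.485280990600586, 8.485280990600586), 45.0)
dark 268.0 ((288.2500305175781, 189.75001525878906), (18.384777069091797, 19.091880798339844), 45.0)
dark 49.5 ((250.5, 157.5), (9.0, 7.0), 90.0)
dark 40.5 ((268.7500305175781, 155.25001525878906), (7.071067810058594, 7.77817440032959), 45.0)
dark 44.0 ((317.0, 153.0), (16.0, 4.0), 90.0)
```

View pics/crop0.png

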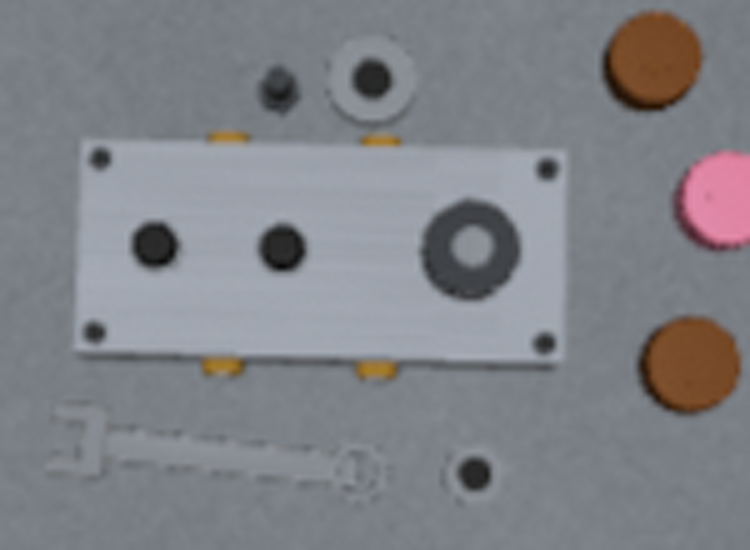

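The enlarged top view shows the block nearly square with the image. The cap disc is at (289,190), with the plugs on the left.

```bash
python3 - <<'E'
import pickle,cv2,numpy as np
from h import *
s,r=pickle.load(open("d0.pkl","rb"))["top"]
c=ray_top(r,(258.76,189.53),.05);print("block",c)
e1=ray_top(r,(210,188.5),.05);e2=ray_top(r,(307,190.5),.05);v=e1-e2;yaw=np.arctan2(-v[0],v[1]);print(np.degrees(yaw),np.linalg.norm(v))
y=np.array([-np.sin(yaw),np.cos(yaw),0])
for n,o,uv,z in(("cap",-.075,(288.9,189.8),.084),("a",.02,(251.2,189.3),.068),("b",.085,(225.6,188.6),.068)):
    print(n,c+o*y,ray_top(r,uv,z))
from workcell import arm
for p in((.4,0,.4),(.4,.05,.35),(.36,-.07,.4)):
  for yw in(0,90,-90,45,180): print(p,yw,arm.solve_ik(p,[180,0,yw]))
E
```

```text
block [ 0.54364893 -0.02845881  0.05      ]
-2.542161748185563 0.24877388155841176
cap [ 0.54032234 -0.103385    0.05      ] [ 0.53714878 -0.10309175  0.084     ]
a [ 0.54453602 -0.00847849  0.05      ] [ 0.54253662 -0.00925947  0.068     ]
b [0.54741906 0.05645754 0.05      ] [0.54584186 0.05531759 0.068     ]
(0.4, 0, 0.4) 0 [-11.71244594   2.88531005 -18.71577305  68.3989169    0.
 168.28755406]
(0.4, 0, 0.4) 90 [-11.71244594   2.88531005 -18.71577305  68.3989169    0.
  78.28755406]
(0.4, 0, 0.4) -90 [ -11.71244594    2.88531005  -18.71577305   68.3989169     0.
 -101.71244594]
(0.4, 0, 0.4) 45 [-11.71244594   2.88531005 -18.71577305  68.3989169    0.
 123.28755406]
(0.4, 0, 0.4) 180 [-11.71244594   2.88531005 -18.71577305  68.3989169    0.
 -11.71244594]
(0.4, 0.05, 0.35) 0 [ -4.49571857   4.73790356 -24.72757083  60.53452562   0.
 175.50428143]
(0.4, 0.05, 0.35) 90 [ -4.49571857   4.73790356 -24.72757083  60.53452562   0.
  85.50428143]
(0.4, 0.05, 0.35) -90 [ -4.49571857   4.73790356 -24.72757083  60.53452562   0.
 -94.49571857]
(0.4, 0.05, 0.35) 45 [ -4.49571857   4.73790356 -24.72757083  60.53452562   0.
 130.50428143]
(0.4, 0.05, 0.35) 180 [ -4.49571857   4.73790356 -24.72757083  60.53452562   0.
  -4.49571857]
(0.36, -0.07, 0.4) 0 [-23.79533319  -0.45157706 -22.16637959  68.28519747   0.
 156.20466681]
(0.36, -0.07, 0.4) 90 [-23.79533319  -0.45157706 -22.16637959  68.28519747   0.
  66.20466681]
(0.36, -0.07, 0.4) -90 [ -23.79533319   -0.45157706  -22.16637959   68.28519747    0.
 -113.79533319]
(0.36, -0.07, 0.4) 45 [-23.79533319  -0.45157706 -22.16637959  68.28519747   0.
 111.20466681]
(0.36, -0.07, 0.4) 180 [-23.79533319  -0.45157706 -22.16637959  68.28519747   0.
 -23.79533319]
```

```bash
python3 - <<'E'
from workcell import arm
import cv2,pickle
arm.clamp()
arm.move_ptp([.545,-.02,.40],[180,0,177.5])
s=arm.state();r=arm.snapshot("wrist");pickle.dump((s,r),open("d1.pkl","wb"))
cv2.imwrite("pics/w1.png",cv2.cvtColor(r["img"],cv2.COLOR_RGB2BGR));print(s)
E
```

```text
{'time_s': 3.0333, 'joints': array([-1.05968416e+01,  1.71587911e+01, -4.92177366e-01,  7.23499603e+01,
        7.29521500e-03, -8.14030162e+00]), 'qvel': array([ 0.1094327 ,  0.11701017, -0.0285119 ,  0.08814818,  0.0121462 ,
        0.02260011]), 'effort': array([-8.28259718e-01, -6.69973111e+01,  3.85165787e+01, -1.49316638e-02,
       -1.90789596e-02, -1.36226838e-02]), 'position': array([ 0.5449577 , -0.01933159,  0.40003143]), 'orientation': array([1.79992647e+02, 1.13507059e-04, 1.77543460e+02]), 'contact_force': array([ 0.49736554, -0.0984265 , -0.56320849]), 'moment': array([ 0.03472279,  0.00936986, -0.02252224]), 'width': 0.0003767555971865427}
```

View pics/w1.png

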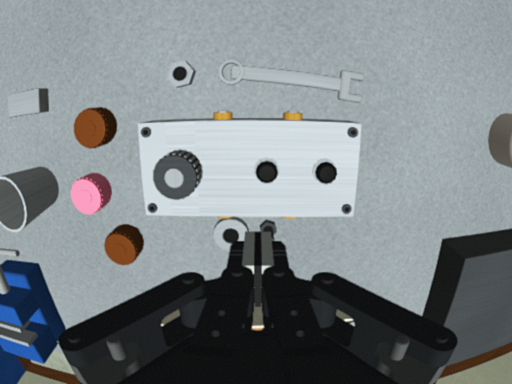

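The wrist view shows the cap top at about (174,178), plug a at (267,172) and plug b at (326,172). The block corners are clear too. I'll cross-check against the top view.

```bash
python3 - <<'E'
import pickle
from h import *
s,r=pickle.load(open("d1.pkl","rb"))
g=cv2.cvtColor(r["img"],cv2.COLOR_RGB2GRAY);m=(g<60).astype(np.uint8)
for c in cv2.findContours(m[130:215,140:360],cv2.RETR_EXTERNAL,cv2.CHAIN_APPROX_NONE)[0]:
    if cv2.contourArea(c)>100:
        (x,y),R=cv2.minEnclosingCircle(c);x+=140;y+=130;print((x,y),R,wrist_pt(r,s,(x,y),.068))
C=np.array([wrist_pt(r,s,p,.05) for p in((138,123),(362,121),(357,216),(148,217))]);print(C,C.mean(0))
d=C[1]+C[2]-C[0]-C[3];print(np.degrees(np.arctan2(-d[0],d[1])),np.linalg.norm(d)/2)
print("cap",wrist_pt(r,s,(175,178),.084))
E
```

```text
(325.5, 172.5) 10.12432861328125 [0.54701357 0.05299506 0.068     ]
(266.2894744873047, 171.5) 10.301713943481445 [ 0.54346966 -0.00974495  0.068     ]
[[ 0.48392327 -0.15058051  0.05      ]
 [ 0.49389515  0.09928575  0.05      ]
 [ 0.60665093  0.09800952  0.05      ]
 [ 0.59688217 -0.15424442  0.05      ]] [ 0.54533788 -0.02688242  0.05      ]
-2.251398830927742 0.2512540490123349
cap [ 0.54173387 -0.10266625  0.084     ]
```

```bash
python3 - <<'E'
from workcell import arm
O=[180,0,177.6]
for n,x,y in(("b",.547,.0545),("a",.544,-.009)):
    arm.move_ptp([x,y,.265],O)
    h=arm.move_l([x,y,.255],max_speed=.03)
    h=arm.move_l([x,y,.226],max_speed=.02,until_force=20)
    s=arm.state();print(n,h,s["position"],s["contact_force"],s["time_s"])
    arm.dwell(.3)
    s=arm.state();print(s["position"],s["contact_force"])
    arm.move_l([x,y,.265],max_speed=.1)
E
```

```text
b True [0.546924   0.05451484 0.23333295] [-3.73483634  0.65183901 11.8162852 ] 5.275
[0.546937   0.05450457 0.23329523] [-3.41662961  0.06456026 13.30153311]
a True [ 0.5439352  -0.00897887  0.2333336 ] [-3.37146679  1.04728356 11.99811862] 7.9333
[ 0.54393852 -0.00898126  0.23332323] [-4.13176198  1.03407547 13.05853189]
```

Both plugs stopped with the fingertips at z=0.060, which is the home height. Next is the cap.

```bash
python3 - <<'E'
from workcell import arm
import cv2,pickle
O=[180,0,177.6]
arm.move_l([.541,-.103,.33],max_speed=.15)
arm.let_go()
s=arm.state();r=arm.snapshot("wrist");pickle.dump((s,r),open("d2.pkl","wb"))
cv2.imwrite("pics/w2.png",cv2.cvtColor(r["img"],cv2.COLOR_RGB2BGR))
h=arm.move_l([.541,-.103,.231],max_speed=.08,until_force=15)
s=arm.state();print(h,s["position"],s["contact_force"])
r=arm.snapshot("wrist")
cv2.imwrite("pics/w3.png",cv2.cvtColor(r["img"],cv2.COLOR_RGB2BGR))
E
```

```text
False [ 0.54115782 -0.10303847  0.23142856] [0.43770867 0.02200563 0.81453761]
```

View pics/w2.png

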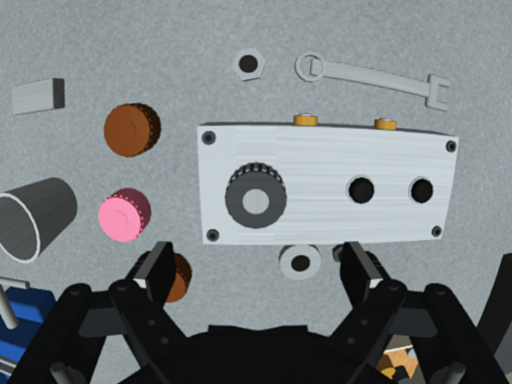

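View pics/w3.png

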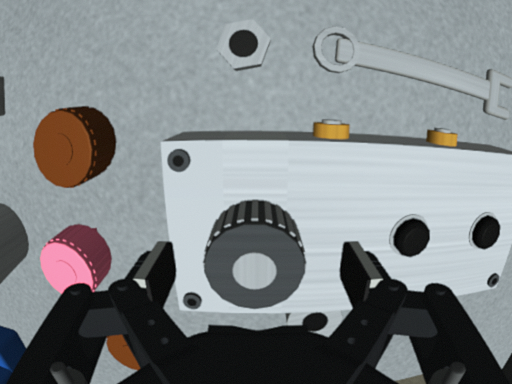

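The open fingers straddle the cap, which has its top at about (255,265). The plugs look low on the block. I'll recheck the cap centre from both pictures, clamp, and then test-turn one way.

```bash
python3 - <<'E'
from workcell import arm
import pickle,numpy as np
from h import *
s,r=pickle.load(open("d2.pkl","rb"));print("cap",wrist_pt(r,s,(256,201),.084),"plugs",wrist_pt(r,s,(360.5,189.5),.06),wrist_pt(r,s,(422,190),.06))
arm.clamp();s=arm.state();print("w",s["width"]*85,s["position"],s["contact_force"],s["moment"],s["time_s"])
j0=np.array(s["joints"])
for d in range(2,13,2):
    j=j0.copy();j[5]+=d;arm.move_joints(j);arm.dwell(.05)
    s=arm.state();print(d,s["joints"][5]-j0[5],s["moment"],s["effort"][5],s["contact_force"],s["time_s"])
    if abs(s["effort"][5])>.6: break
E
```

```text
cap [ 0.54145563 -0.10392796  0.084     ] plugs [ 0.54353651 -0.01270146  0.06      ] [0.54675262 0.05135001 0.06      ]
w 45.785208774298646 [ 0.541157   -0.10337882  0.23156414] [-1.65568605 -3.85154252  6.16568359] [-0.66996549  0.39891646  0.10446268] 12.325
2 1.945168569173985 [-0.99546064  0.20781323  0.05081611] 0.11686951154842973 [-1.26344729 -4.58990678  1.78691809] 12.625
4 3.962118689872259 [-1.3741354   0.49632636  0.04433783] 0.11590492213144898 [-1.77065938 -7.03053176  1.7223385 ] 12.925
6 5.945956175604298 [-1.51893742  0.52296018  0.41007962] 0.41995156556367874 [-0.75366932 -7.42757352  1.80470585] 13.225
8 7.924646360696801 [-1.64927458  0.51909066  0.7140263 ] 0.743051078170538 [-2.09628759 -7.84704656  1.45424409] 13.525
```

Torque climbs from 0.12 to 0.74 N·m past about 5°, so that direction is the solid stop. I'll turn the other way.

```bash
python3 - <<'E'
from workcell import arm
import numpy as np
s=arm.state();j0=np.array(s["joints"]);print(j0)
for d in list(range(4,57,4))+list(range(58,84,2)):
    j=j0.copy();j[5]-=d;arm.move_joints(j);arm.dwell(.05)
    s=arm.state();e=s["effort"][5];print(d,round(s["joints"][5]-j0[5],2),s["moment"].round(2),round(e,3),s["contact_force"].round(1),s["time_s"])
    if e<-.6: break
E
```

```text
[-19.29448336  23.86032793 -17.88918185  48.19310647  -0.16520798
  -8.93846516]
4 -3.9 [-0.49  0.09  0.16] -0.045 [ 0.3 -3.   0.6] 13.825
8 -7.84 [ 0.12 -0.07 -0.02] -0.158 [-0.   0.5  0.8] 14.125
12 -11.82 [ 0.26 -0.04 -0.  ] -0.153 [-0.3  1.3  0.5] 14.425
16 -15.82 [ 0.23 -0.01  0.07] -0.144 [1.5 0.8 1.1] 14.725
20 -19.82 [0.11 0.04 0.08] -0.14 [0.9 0.5 1.6] 15.025
24 -23.82 [ 0.08  0.01 -0.01] -0.138 [-0.6  0.4  0.5] 15.325
28 -27.82 [ 0.11 -0.05  0.01] -0.138 [-0.2 -1.   1.4] 15.625
32 -31.82 [ 0.08  0.05 -0.  ] -0.137 [-0.2  0.7  2.3] 15.925
36 -35.82 [0.1  0.04 0.01] -0.136 [-0.4 -0.6  1.6] 16.225
40 -39.82 [0.07 0.04 0.02] -0.135 [-0.2 -0.4  0.5] 16.525
44 -43.82 [ 0.05  0.08 -0.03] -0.134 [-0.3  0.8  1.1] 16.825
48 -47.82 [0.04 0.03 0.04] -0.134 [-0.2  0.   0.9] 17.125
52 -51.82 [ 0.06  0.09 -0.01] -0.133 [-0.1 -0.8  1.8] 17.425
56 -55.82 [0.07 0.1  0.04] -0.134 [ 0.3 -0.1  0.9] 17.725
58 -57.89 [ 0.16 -0.   -0.01] -0.063 [ 0.4  0.  -0.4] 18.025
60 -59.92 [ 0.1  -0.02 -0.04] -0.077 [-0.1  0.1 -0.6] 18.325
62 -61.92 [ 0.15  0.02 -0.03] -0.073 [-0.4  0.1  0.6] 18.625
64 -63.93 [0.17 0.44 0.05] -0.048 [-1.9  0.6  1.8] 18.925
66 -65.93 [0.37 1.15 0.01] -0.051 [-5.7  1.1  3.8] 19.225
68 -67.94 [ 0.53  1.56 -0.03] -0.065 [-7.   1.1  5.4] 19.525
70 -69.93 [ 0.6   1.72 -0.18] -0.203 [-7.9  2.1  5.7] 19.825
72 -71.92 [ 0.56  1.83 -0.46] -0.528 [-7.3  3.5  6.5] 20.125
74 -73.9 [ 0.6   1.86 -0.8 ] -0.85 [-8.4  2.1  6. ] 20.425
```

The second stop came at about 69°, which is 61° from where the cap started. I'll back off 4° and lift gently.

```bash
python3 - <<'E'
from workcell import arm
import numpy as np,cv2
j=np.array(arm.state()["joints"]);j[5]+=6;arm.move_joints(j)
p=arm.state()["position"];s=arm.state();print(s["effort"][5],s["contact_force"],s["width"]*85)
h=arm.move_l([.541,-.103,p[2]+.008],max_speed=.03,until_force=15)
s=arm.state();print(h,s["position"],s["contact_force"],s["width"]*85)
if not h:
    h=arm.move_l([.541,-.103,p[2]+.10],max_speed=.06,until_force=15)
    s=arm.state();print(h,s["position"],s["orientation"],s["contact_force"],s["width"]*85,s["time_s"])
for n in("wrist","scene","top"):
    cv2.imwrite(f"pics/{n}4.png",cv2.cvtColor(arm.snapshot(n)["img"],cv2.COLOR_RGB2BGR))
E
```

```text
0.7597619667649269 [-1.84747255 -0.17146119  2.04859148] 46.19228562692482
False [ 0.54130536 -0.10304596  0.23991353] [-0.04508824 -0.90271652  0.732422  ] 45.956365534884696
False [ 0.54093877 -0.10298481  0.33125688] [ 179.96846956   -0.18733516 -122.46367467] [-0.56392221  0.07494301 -2.67400204] 46.23793892450127 22.775
```

View pics/wrist4.png

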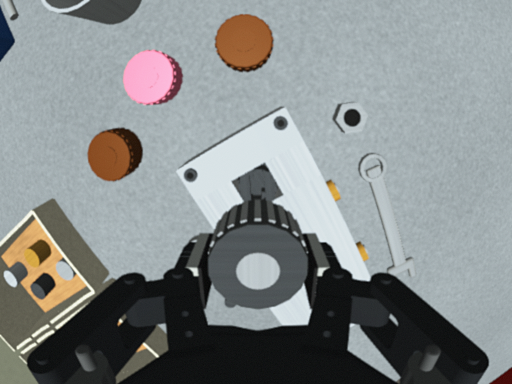

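View pics/scene4.png

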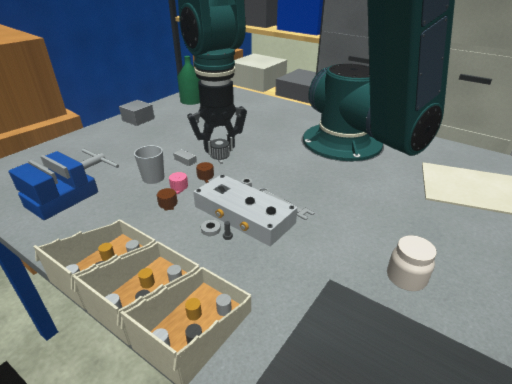

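The wrist view shows the cap between the pads at about (258,265), with the open seat slot at (258,183). In the scene view the cap is clear of the block at (219,148), and the bench items haven't moved. Holding at +100 mm, so I'm handing in.

```bash
python3 - <<'E'
from workcell import arm
arm.dwell(.5);s=arm.state();print(s["position"],s["contact_force"],s["width"]*85,abs(s["qvel"]).max(),s["time_s"])
arm.job_done()
E
```

```text
[ 0.54100083 -0.10298567  0.33156592] [ 0.40009317 -0.23814801 -2.1788991 ] 46.068115949726376 0.10207145459835874 23.425
the job is handed in; nothing more can be done
```

The job is handed in: both plugs are pressed, and the cap is off and held upright about 100 mm above its seat. No verdict is reported.

- **Plugs:** I pressed b and then a with closed fingertips until each stopped solid. The fingertips read z ≈ 0.0603 m both times, within about 0.3 mm of fully home. I took no separate camera measurement of plug height after pressing.
- **Cap thread:** Turning +j6 stopped solid after about 5°. The other way it turned freely to the second stop, about 61° from where it started tight. I then backed off 6°, and it lifted with no resistance.
- **Last checks:**
  - The gripper reads 46 mm on the 48 mm cap, the tool reads about 2 N of load, and the arm is still at 23.4 s.
  - The wrist and scene pictures show the cap in the fingers, the open seat below it and the bench items where they were. I judged the bench items by eye only.
- **Disagreement:** the two cameras' position estimates differed by about 2 to 4 mm, mainly for the plugs and the cap centre. It did not affect the grasp or the presses.

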